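Cap on the lantern, held at half twist

ROBOT

A 7-joint arm with a two-finger parallel gripper is mounted at the origin on the work surface. World frame = base frame: x ahead of the robot, y to its left, z up, the work surface at z = 0. Lengths are in m, angles in rad, forces in N, time in s.
With the tool pointing down it reaches from about 0.4 to 0.875 m from the base axis. Payload 19.3 kg.
Tool frame: the origin (TCP) lies at the very end of the fingers, on their centre line; the grasp point (between the pads) lies 19 mm behind it; z points along the fingers, y is the line along which they close (so a half turn about z gives the same grasp; the last joint's range is limited). The gripper opens to 85 mm and grips with 20 to 120 N. Pads are 22 mm wide; open, the fingers measure 114 mm over their backs; the gripper's body (76 mm by 85 mm) begins 54 mm behind the grasp point. The pads swing forward as they close: fully open they stand 13 mm farther back than shut.
Start: joints at [1.248, 0.521, -0.036, 1.599, 0.021, 1.021, -0.113], TCP at [0.156, -0.605, 0.231] pointing down, gripper open.
Joint ranges: [-2.91, 2.91], [-0.3, 2.13], [-1.5, 1.42], [0.17, 2.43], [-1.26, 4.41], [0.16, 1.93], [-2.52, 2.52]. Speed limits (rad/s): [1.89, 1.89, 2.39, 2.39, 3.01, 3.01, 3.01].

INTERFACE

Orientations are given as [roll, pitch, yaw] about the fixed x, y, z axes, in that order (R = Rz(yaw) Ry(pitch) Rx(roll)).
In Python, from workcell import bot gives the robot as it stands.
- The arm moves only by the shell command python3 -m crank 'ROWS' [FORCE]. ROWS is a JSON object of lists of equal length, an entry for each row: "travel": the shift along the world's x, y, z in cm, a list of three; "turn": the turn, a rotation vector about the world's x, y, z in degrees, a list of three; "gripper": the closure, from 0 (fully open) to 1 (shut). A call has exactly 5 rows; each row is the pose to reach, as a shift and turn from the pose commanded when the call began; what a row does not reach only later rows make up. A row lasts 1/10 s, in which the tool goes at most 50 mm and 8.59 degrees, less where a joint would pass 70% of its speed; a pose out of reach is approached as far as the arm can. A call with a gripper value outside its range is refused whole. The fingers move at their own pace and stop on an object; FORCE is the grip in N (left out, the last holds). Time passes only in rows, so rows that repeat a pose let the fingers close, or fill a call up. It gives the time, the measured TCP pose, the force, the opening and the grip force at its end, in the units of the state.
- bot.observe(): the state, without advancing time (a new reading comes with each control period).
- bot.grab_frame(name): name is "side" or "top" or "wrist"; returns a dict with "pixels" (420x560x3 uint8, red, green, blue), "fx", "fy", "cx", "cy" (pixels), "dist" ([k1, k2, p1, p2, k3] as OpenCV has them; the pictures are not rectified), "extrinsics" (4x4, takes a point from world to camera coordinates). Camera axes: x right, y down, z forward; pixel columns grow to the right and rows downward; lengths in m; the calibration is good to about 2 mm. A picture is of the moment at which its call begins. There is no depth.
- bot.job_done(): hands the job in; it is judged then, once.
The state is a dict: "clock": time; "qpos": joint angles; "qd": joint speeds; "joint_efforts": joint torques, N m; "position": TCP position; "tool_rot": TCP orientation; "force": force on the tool from outside, world axes, zero at the start; "moment": the same for the moment, N m; "grip_width": finger opening in m; "finger_force": force on a finger pad.
Only numpy, scipy, OpenCV 4.12 (cv2) and the standard library are available. Lean on these libraries where they do the work, as an engineer would, in place of code of your own. Each camera call takes 0.05 s, during which the arm holds its last target. There are 200 camera calls.

TASK

Fit the loose cap with the red handle onto the lantern: set its two lugs into the collar's slots at the black marks, press it fully down against the spring, and twist it clockwise until its white pointers stand at the yellow half-way marks, never going on to the red lock marks. It is sprung and turns back if let go, so finish while still gripping the cap and holding it steady at half-way, so that the lamp contacts can be checked. Leave the remotes, vase and bowl where they are.

Things in the scene. Friction and masses are not known exactly. Their poses are not given: they have to be found in the camera images.
- lantern: Candle lantern that does not move: dark foot 116 mm wide, glass cylinder, on top an aluminium collar 96 mm across, its open mouth facing up 130 mm above the table. Origin: centre of the underside; z up. Collar: a flat ring 6 mm thick (z 124 to 130 mm) round a bore 48 mm wide; two lug slots in the bore's edge at its own +x and -x, at least 16 mm wide, reaching 35 mm from the axis.
- socket (a point): Centre of the collar's mouth: on the lantern's axis, 130 mm above its underside, level with the ring's top. Axes as the lantern's. Below the ring the lugs are free to turn clockwise only.
- half_mark (a point): Yellow half-way mark on the collar's top, 41.5 mm from the axis. Marks lie 36 to 47 mm out, two of each colour across from one another: black at the slots (the lantern's +x and -x), yellow 40 deg (0.70 rad) clockwise of them seen from above, red (lock, end stop) 80 deg (1.40 rad) clockwise. Axes as the lantern's.
- cap: Loose bayonet cap, about 120 g, standing on its underside. Origin: centre of the underside; z up; x along lugs and handle. From below: lug bar 62 mm along x, 12 wide, z 0 to 6 (its ends are the lugs), with a 22 mm round foot; plug 44 mm in diameter, z 7 to 17.5; black disc 60 mm in diameter, z 17.5 to 23.5, white pointers over the lugs; red handle bar. The same when turned half round.
- cap_grip (a point): Point on the cap's axis inside the red handle bar, 44 mm above the cap's underside, 11.5 mm below the handle's top. The handle is 44 mm long along the cap's x, 14 mm thick, and spans 23.5 to 55.5 mm above the underside. Axes as the cap's.
- press_plate (a joint): Travel of the spring plate under the cap, m: 0 up, 0.012 bottomed; 2 N at 0, 4 N at the bottom. A cap set in the slots rests on it, underside 3 mm below the collar's top. Bottomed, its underside is 15 mm below the top; it can turn once 12 mm below. Turned, if not pressed, the spring lifts it 3 mm up against the ring.
- turn_plate (a joint): Clockwise turn (from above) of the spring plate, rad: 0 at the slots, 0.70 half-way, 1.40 lock. The cap's lug bar drops between four 5 mm tall pegs on the plate (1.5 mm play each side) and drives it; the plate lags the cap by up to 0.1 rad. A spring, 0.12 N m/rad with 0.07 N m preload, turns it back to 0.
- remote_black: Loose black remote control, 160 x 45 x 18 mm, a bystander. Origin: centre of the underside.
- remote_white: Loose white remote control, 160 x 45 x 18 mm, a bystander. Origin: centre of the underside.
- vase: Loose pink vase, 80 mm wide and 100 mm tall, with white blossoms up to 235 mm, a bystander. Origin: centre of the underside.
- bowl: Loose small blue ceramic bowl, 90 mm wide, 55 mm tall, a bystander. Origin: centre of the underside.
There are look-alikes about, which are no part of the job. Leave any brown or purple look-alike of the lantern alone. There is more than one size of the cap; the job needs the larger.

How it is judged:
By the outcome, as a careful person would: the job done as asked, in the order asked, and still so for the second after the job is handed in, while the arm keeps its last pose, push and grip.
It also fails if it takes over 45 s, if anything falls off the work surface, if the arm or the gripper's body presses on something with over 40 N, if the wrist force passes 120 N, or if a joint passes its speed limit or range.

## Working session

There is one attempt and no reset: what is moved stays moved. The work goes in short steps, Python scripts to look and compute and a shell command to move; the robot and the scene stay as the last step left them, time stands still between calls to the robot, and variables do not carry over. Pictures are saved under pics/ and viewed, at most 10 in all, crops included, and the job is handed in when it is done.

```bash
mkdir -p pics; ls; python3 - <<'E'
from workcell import bot
import cv2,pickle
d={}
for n in("side","top","wrist"):
    f=bot.grab_frame(n);d[n]=f
    print(n,f["fx"],f["fy"],f["cx"],f["cy"],f["dist"]);print(f["extrinsics"])
pickle.dump(d,open("f0.pkl","wb"))
cv2.imwrite("pics/top.png",d["top"]["pixels"][:,:,::-1])
cv2.imwrite("pics/side.png",d["side"]["pixels"][:,:,::-1])
print(bot.observe())
E
```

```text
pics
side 404.01694209225275 404.01694209225275 275.5823261005737 211.1740908758838 [-0.11062575  0.          0.          0.          0.        ]
[[ 0.98753718 -0.157352    0.00326507 -0.55608043]
 [-0.11594335 -0.74137336 -0.66100127  0.08627266]
 [ 0.10643051  0.65238477 -0.75037768  1.27425873]
 [ 0.          0.          0.          1.        ]]
top 542.8967777815141 542.8967777815141 274.02271711437845 212.42719064454957 [0.05666743 0.         0.         0.         0.        ]
[[-0.01410176 -0.99989078 -0.00442426 -0.01590435]
 [-0.99835523  0.01432573 -0.05551226  0.5802692 ]
 [ 0.05556958  0.00363416 -0.9984482   1.38850022]
 [ 0.          0.          0.          1.        ]]
wrist 305.65117754167454 305.65117754167454 279.2933946020336 208.64391697470364 [-0.05792776  0.          0.          0.          0.        ]
[[ 2.49165210e-01 -9.68460882e-01 -4.66625667e-04 -6.23379727e-01]
 [-9.33755454e-01 -2.40363987e-01  2.65190320e-01 -3.31783901e-02]
 [-2.56938611e-01 -6.56404875e-02 -9.64195974e-01  3.79192192e-01]
 [ 0.00000000e+00  0.00000000e+00  0.00000000e+00  1.00000000e+00]]
{'clock': 0.15, 'qpos': array([ 1.24778816,  0.52191613, -0.03634141,  1.59988311,  0.02119179,
        1.02106751, -0.11285555]), 'qd': array([ 0.00012253, -0.00107421,  0.00224833, -0.00233694, -0.00214518,
       -0.00026455,  0.00032588]), 'joint_efforts': array([ 1.99097070e-03, -9.27391648e+01,  1.98058181e+00, -3.70060372e+01,
        1.79491995e-02,  6.35034681e-03,  1.67092264e-05]), 'position': array([ 0.15624558, -0.60489262,  0.23083129]), 'tool_rot': array([-3.14070411e+00,  4.49311678e-05,  2.52748255e-01]), 'force': array([ 0.16648188, -0.47021597,  0.71126501]), 'moment': array([ 0.00600093,  0.00398122, -0.05996492]), 'finger_force': 0.0, 'grip_width': 0.08568709624984752}
```

View pics/top.png

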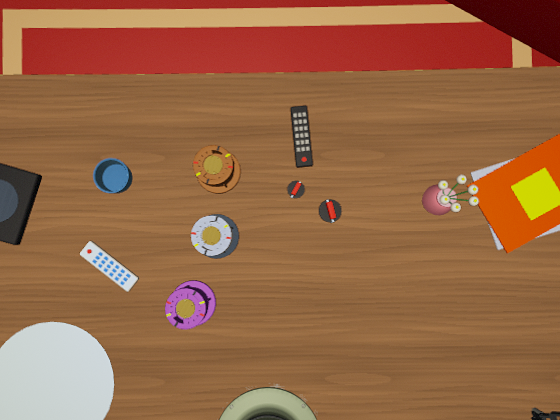

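View pics/side.png

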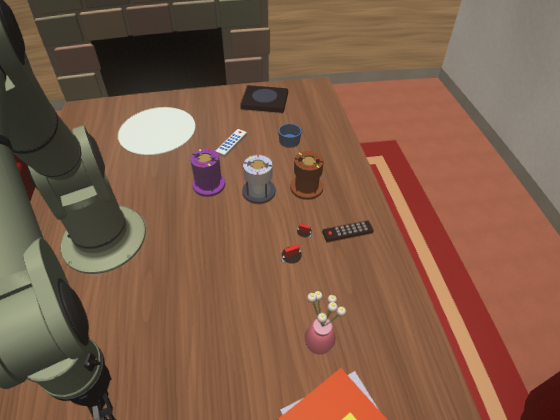

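The top view shows three lanterns: orange-brown (213,165), aluminium (212,236) and purple (186,307). The aluminium one fits the description. There are two caps: (330,211), about 23 px, and (296,189), about 17 px. The larger should be the one at (330,211), which I'll confirm by size and one crop.

```bash
cat > h.py <<'E'
import numpy as np,cv2
def cast(f,uv,z):
    K=np.array([[f["fx"],0,f["cx"]],[0,f["fy"],f["cy"]],[0,0,1]])
    n=cv2.undistortPoints(np.array(uv,float).reshape(-1,1,2),K,np.array(f["dist"])).reshape(-1,2)
    E=np.array(f["extrinsics"]);R,t=E[:3,:3],E[:3,3];C=-R.T@t
    d=np.c_[n,np.ones(len(n))]@R
    return C+d*((z-C[2])/d[:,2])[:,None]
def blobs(m,amin=4):
    n,l,s,c=cv2.connectedComponentsWithStats(m.astype(np.uint8))
    return [(c[i],s[i,4],np.argwhere(l==i)[:,::-1]) for i in range(1,n) if s[i,4]>=amin]
E
python3 - <<'E'
import pickle,cv2,numpy as np
from h import *
d=pickle.load(open("f0.pkl","rb"));f=d["top"];p=f["pixels"]
hsv=cv2.cvtColor(p,cv2.COLOR_RGB2HSV).astype(int);H,S,V=hsv[...,0],hsv[...,1],hsv[...,2]
w=np.zeros(p.shape[:2],bool)
def rep(name,m,x0,x1,y0,y1,z):
    w=np.zeros_like(m);w[y0:y1,x0:x1]=m[y0:y1,x0:x1]
    for c,a,px in blobs(w):
        ang=''
        if a>25:
            P=cast(f,px,z)[:,:2];q=P-P.mean(0);ev,V2=np.linalg.eigh(q.T@q);ang=np.degrees(np.arctan2(V2[1,1],V2[0,1])).round(1),cv2.minAreaRect(P.astype(np.float32))
        print(name,c.round(1),a,cast(f,c,z)[0].round(4),ang)
red=((H<8)|(H>172))&(S>170)&(V>110)
rep("handle",red,280,350,175,230,.0555)
rep("disc",(V<75),280,350,175,230,.0235)
rep("white",(S<70)&(V>150),280,350,175,230,.0235)
rep("mred",red,185,240,210,262,.13)
rep("myel",(H>22)&(H<34)&(S>150)&(V>150),185,240,210,262,.13)
rep("mblk",(V<60),185,240,210,262,.13)
rep("ring",(S<70)&(V>140),185,240,210,262,.13)
rep("bore",(H>15)&(H<35)&(S>80)&(V>100)&(V<190),195,228,220,252,.11)
a=cv2.resize(p[150:270,180:360],None,fx=4.4,fy=4.4,interpolation=cv2.INTER_CUBIC)
cv2.imwrite("pics/crop.png",a[:,:,::-1])
E
```

```text
handle [295.7 188.2] 62 [ 0.6382 -0.0798  0.0555] (np.float64(149.6), ((0.6383426189422607, -0.07982552796602249), (0.011567221954464912, 0.033219799399375916), 59.46287536621094))
handle [330.8 209.7] 108 [ 0.5826 -0.167   0.0555] (np.float64(-167.5), ((0.5829862356185913, -0.1669493019580841), (0.043894123286008835, 0.015236381441354752), 12.889885902404785))
disc [291.1 186.6] 64 [ 0.6456 -0.0691  0.0235] (np.float64(153.8), ((0.6448493003845215, -0.06800508499145508), (0.014414059929549694, 0.039409879595041275), 64.41558074951172))
disc [299.5 191.6] 67 [ 0.6325 -0.0907  0.0235] (np.float64(144.7), ((0.6305926442146301, -0.09050005674362183), (0.01572762429714203, 0.03872540220618248), 55.5107536315918))
disc [323.8 211.8] 145 [ 0.5793 -0.1523  0.0235] (np.float64(-166.5), ((0.5799922943115234, -0.15099883079528809), (0.05551784485578537, 0.0234258733689785), 13.597007751464844))
disc [336.4 208.8] 107 [ 0.5865 -0.1846  0.0235] (np.float64(-170.7), ((0.5860719084739685, -0.18365933001041412), (0.05363036319613457, 0.023696064949035645), 12.865633010864258))
white [291.6 196.2] 5 [ 0.6208 -0.0701  0.0235] 
white [327.2 200.4] 5 [ 0.6086 -0.1615  0.0235] 
white [332.4 220.2] 5 [ 0.5574 -0.1738  0.0235] 
mred [192.5 233. ] 4 [0.5276 0.1693 0.13  ] 
mred [228.2 237.2] 4 [0.5163 0.0848 0.13  ] 
myel [211. 235.] 236 [0.5221 0.1255 0.13  ] (np.float64(-149.8), ((0.5210551619529724, 0.12559200823307037), (0.037905387580394745, 0.0403067022562027), 89.54156494140625))
myel [195.6 244.8] 5 [0.4996 0.1622 0.13  ] 
ring [210.6 235.1] 936 [0.5219 0.1265 0.13  ] (np.float64(46.0), ((0.5211151838302612, 0.12563803791999817), (0.0948159396648407, 0.09235625714063644), 89.17454528808594))
bore [210.8 235.2] 270 [0.5221 0.1286 0.11  ] (np.float64(146.3), ((0.5225335359573364, 0.1279892474412918), (0.043312929570674896, 0.04329412803053856), 89.15007019042969))
```

View pics/crop.png

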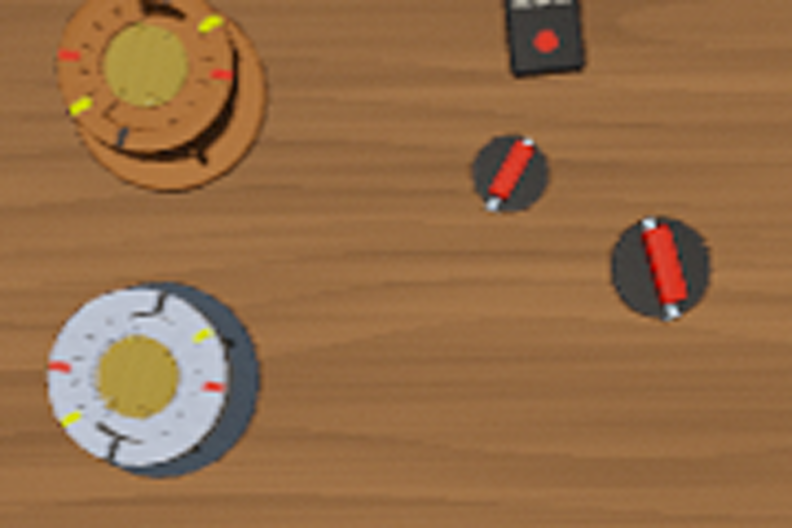

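The crop confirms it. The larger cap at (330,211) has a red handle 44 mm long, and its pointers give a cap centre of (0.583,-0.167) and a lug axis of about 13°. The aluminium lantern's axis is at about (0.5215,0.1265), with black marks at about -17.5°. Yellow then red follow clockwise, as described.

Moving over the cap now.

```bash
python3 -m crank '{"travel":[[3.4,3.5,0],[6.8,7,0],[10.2,10.5,0],[13.6,14,0],[17,17.5,0]],"turn":[[0,0,0],[0,0,0],[0,0,0],[0,0,0],[0,0,0]],"gripper":[0,0,0,0,0]}' 60; python3 -m crank '{"travel":[[3.4,3.5,0],[6.8,7,0],[10.2,10.5,0],[13.6,14,0],[17,17.5,0]],"turn":[[0,0,0],[0,0,0],[0,0,0],[0,0,0],[0,0,0]],"gripper":[0,0,0,0,0]}'
```

```text
clock: 0.65
position: [0.3273, -0.4285, 0.2313]
tool_rot: [-3.142, 0.0, 0.253]
force: [1.0, -0.2, 0.4]
grip_width: 0.0849
finger_force: 0.0
clock: 1.15
position: [0.4973, -0.2535, 0.2313]
tool_rot: [3.142, 0.0, 0.253]
force: [0.1, -0.3, -0.3]
grip_width: 0.0851
finger_force: 0.0
```

```bash
python3 -m crank '{"travel":[[2.8,2.9,-1],[5.7,5.8,-3],[8.6,8.6,-5],[8.6,8.6,-7],[8.6,8.6,-7]],"turn":[[0,0,0],[0,0,0],[0,0,-1.5],[0,0,-1.5],[0,0,-1.5]],"gripper":[0,0,0,0,0]}'; python3 - <<'E'
from workcell import bot
from h import *
f=bot.grab_frame("wrist");p=f["pixels"]
cv2.imwrite("pics/w1.png",p[:,:,::-1])
hsv=cv2.cvtColor(p,cv2.COLOR_RGB2HSV).astype(int);H,S,V=hsv[...,0],hsv[...,1],hsv[...,2]
print(bot.observe()["position"],bot.observe()["tool_rot"])
for n,m,z,a in(("red",((H<8)|(H>172))&(S>170)&(V>90),.0555,100),("white",(S<60)&(V>150),.0235,15)):
    for c,ar,px in blobs(m,a):
        P=cast(f,px,z)[:,:2].astype(np.float32);print(n,c.round(),ar,cast(f,c,z)[0].round(4),cv2.minAreaRect(P))
E
```

```text
clock: 1.65
position: [0.5813, -0.1679, 0.1586]
tool_rot: [-3.139, 0.004, 0.229]
force: [-0.5, 0.4, 0.6]
grip_width: 0.0853
finger_force: 0.0
[ 0.58143588 -0.1691347   0.16032071] [-3.14070987e+00  2.57656966e-03  2.26880820e-01]
red [201. 114.] 196 [ 0.6417 -0.0903  0.0555] ((0.6409484148025513, -0.08991049975156784), (0.00942698959261179, 0.0305594801902771), 72.5086441040039)
white [217.  95.] 63 [ 0.6594 -0.0926  0.0235] ((0.6596039533615112, -0.09291846305131912), (0.00578252924606204, 0.010433086194097996), 12.526681900024414)
white [280. 165.] 100 [ 0.6123 -0.1596  0.0235] ((0.6113960146903992, -0.16005103290081024), (0.010942304506897926, 0.010897518135607243), 13.050422668457031)
white [146. 300.] 120 [ 0.4439 -0.0549  0.0235] ((0.4423072040081024, -0.05348993465304375), (0.013244044966995716, 0.015433131717145443), 14.096606254577637)
white [412. 299.] 118 [ 0.5072 -0.3264  0.0235] ((0.5062220692634583, -0.3282143175601959), (0.01322364155203104, 0.014835451729595661), 12.11002254486084)
```

View pics/w1.png

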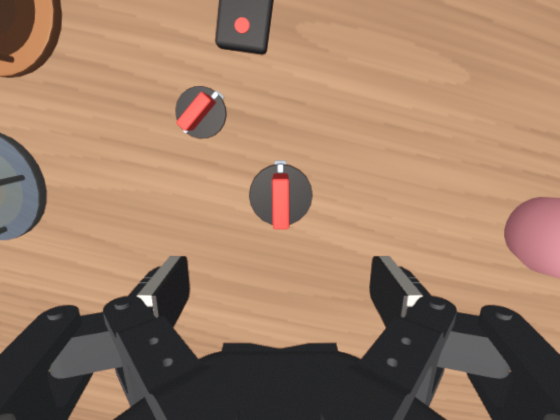

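The wrist view shows the big cap's handle at (281,201), upright and midway between the fingers, so lateral position and yaw agree. Descending and gripping.

```bash
python3 -m crank '{"travel":[[0,0,-4],[0,0,-8],[0,0,-11],[0,0,-12.7],[0,0,-13.3]],"turn":[[0,0,0],[0,0,0],[0,0,0],[0,0,0],[0,0,0]],"gripper":[0,0,0,0,0]}'; python3 -c "
from workcell import bot
from h import *
print(bot.observe()['position'],bot.observe()['force'])
f=bot.grab_frame('wrist');p=f['pixels']
cv2.imwrite('pics/w2.png',p[:,:,::-1])"
```

```text
clock: 2.2
position: [0.5815, -0.1703, 0.0278]
tool_rot: [-3.142, 0.001, 0.225]
force: [0.1, -0.1, -0.3]
grip_width: 0.085
finger_force: 0.0
[ 0.5815292  -0.17027134  0.02781173] [ 0.08066475 -0.13038813 -0.26618635]
```

View pics/w2.png

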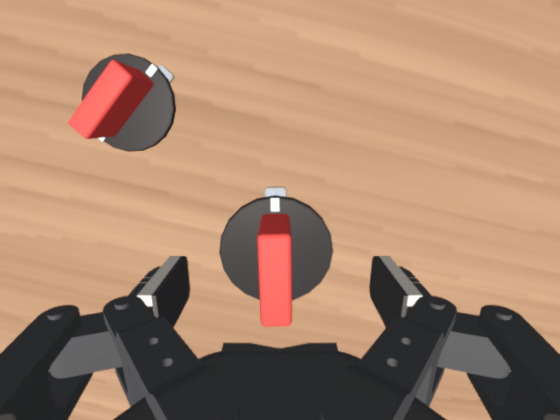

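The handle stands at u≈275 with the fingers' midline at 279, so I shift about 2.5 mm in +y and close.

```bash
python3 -m crank '{"travel":[[0.1,0.25,0],[0.1,0.25,0],[0.1,0.25,0],[0.1,0.25,0],[0.1,0.25,0]],"turn":[[0,0,0],[0,0,0],[0,0,0],[0,0,0],[0,0,0]],"gripper":[0,0,1,1,1]}' 60;python3 -m crank '{"travel":[[0,0,0],[0,0,0],[0,0,0],[0,0,0],[0,0,0]],"turn":[[0,0,0],[0,0,0],[0,0,0],[0,0,0],[0,0,0]],"gripper":[1,1,1,1,1]}'
```

```text
clock: 2.75
position: [0.5834, -0.1667, 0.0287]
tool_rot: [3.141, -0.0, 0.227]
force: [-0.0, -0.7, 0.3]
grip_width: 0.044
finger_force: 0.0
clock: 3.25
position: [0.5834, -0.1666, 0.0283]
tool_rot: [3.142, -0.0, 0.227]
force: [-0.5, -0.2, 0.7]
grip_width: 0.0129
finger_force: 60.5
```

```bash
python3 -m crank '{"travel":[[0,0,2],[0,0,6],[0,0,10],[0,0,14],[0,0,17]],"turn":[[0,0,0],[0,0,0],[0,0,0],[0,0,0],[0,0,0]],"gripper":[1,1,1,1,1]}' 80;python3 -m crank '{"travel":[[-0.8,4,0],[-1.7,8,0],[-2.6,12,0],[-3.5,16,0],[-4.4,20,0]],"turn":[[0,0,-6],[0,0,-12],[0,0,-18],[0,0,-24],[0,0,-30.6]],"gripper":[1,1,1,1,1]}';python3 -m crank '{"travel":[[-0.6,3.3,0],[-1.2,6.3,0],[-1.8,9.3,0],[-1.8,9.3,0],[-1.8,9.3,0]],"turn":[[0,0,0],[0,0,0],[0,0,0],[0,0,0],[0,0,0]],"gripper":[1,1,1,1,1]}'
cat > m.py <<'E'
from workcell import bot
from h import *
import sys,pickle
tag=sys.argv[1]
fs={n:bot.grab_frame(n) for n in("wrist","top","side")}
pickle.dump(fs,open(tag+".pkl","wb"))
w=fs["wrist"]["pixels"];s=cv2.resize(fs["side"]["pixels"][110:230,190:350],(800,600),interpolation=cv2.INTER_CUBIC)
cv2.imwrite(f"pics/{tag}w.png",w[:,:,::-1]);cv2.imwrite(f"pics/{tag}s.png",s[:,:,::-1])
o=bot.observe();print({k:np.round(o[k],4) for k in("clock","position","tool_rot","force","moment","grip_width")})
E
python3 m.py a
```

```text
clock: 3.75
position: [0.5835, -0.1667, 0.2008]
tool_rot: [3.141, -0.001, 0.227]
force: [0.2, -0.8, -0.5]
grip_width: 0.0128
finger_force: 79.3
clock: 4.25
position: [0.5386, 0.0348, 0.1983]
tool_rot: [-3.142, 0.0, -0.312]
force: [1.1, 0.3, -1.9]
grip_width: 0.0126
finger_force: 79.5
clock: 4.75
position: [0.5211, 0.1267, 0.1982]
tool_rot: [3.141, 0.0, -0.306]
force: [0.2, 0.3, -1.5]
grip_width: 0.0126
finger_force: 79.5
{'clock': np.float64(4.9), 'position': array([0.5215, 0.1253, 0.1982]), 'tool_rot': array([ 3.1412, -0.    , -0.3089]), 'force': array([-0.1875,  0.1948, -0.5079]), 'moment': array([-0.0095,  0.0042, -0.0108]), 'grip_width': np.float64(0.0127)}
```

View pics/aw.png

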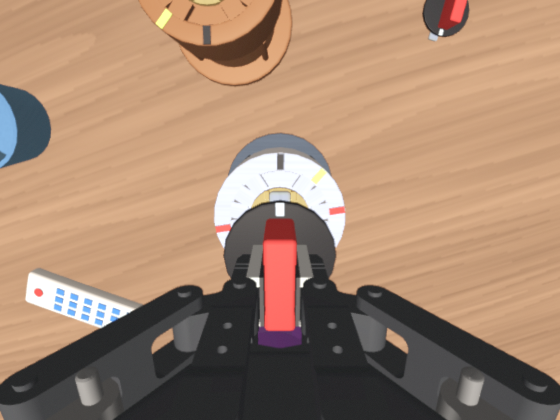

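The wrist view shows the cap held square, with its pointer at (280,209), lug (281,196), disc (280,250). The black mark is straight ahead at (280,161), yellow at (318,176) and red at (223,228) and (337,211). Measuring both in the same frame.

```bash
cat > meas.py <<'E'
import pickle,sys
from h import *
tag,zu=sys.argv[1],float(sys.argv[2])
for cam,win in(("wrist",(205,350,140,290)),("top",(185,240,205,262))):
    f=pickle.load(open(tag+".pkl","rb"))[cam];p=f["pixels"]
    hsv=cv2.cvtColor(p,cv2.COLOR_RGB2HSV).astype(int);H,S,V=hsv[...,0],hsv[...,1],hsv[...,2]
    red=((H<8)|(H>172))&(S>150)&(V>90)
    for n,m,z in(("red",red,.13),("handle_top",red,zu+.0555),("yellow",(H>24)&(H<34)&(S>150)&(V>180),.13),("black",(V<70),.13),("white_ptr",(S<40)&(V>225),zu+.0235)):
        x0,x1,y0,y1=win;w=np.zeros_like(m);w[y0:y1,x0:x1]=m[y0:y1,x0:x1]
        for c,a,px in blobs(w,4):
            if (n=="red")==(a>600) and n in("red","handle_top"):continue
            P=cast(f,px,z)[:,:2].astype(np.float32);print(cam,n,c.round(1),a,cast(f,c,z)[0][:2].round(4),[np.round(q,4) for q in cv2.minAreaRect(P)])
E
python3 meas.py a 0.170
```

```text
wrist handle_top [279.6 243.3] 1128 [0.5412 0.1217] [array([0.5362, 0.1233]), array([0.0137, 0.0313]), np.float64(72.398)]
wrist black [279.5 201. ] 6 [0.5355 0.1235] [array([0.5355, 0.1235]), array([0.0036, 0.    ]), np.float64(72.3998)]
wrist black [255.2 208.8] 60 [0.5353 0.1419] [array([0.5344, 0.1443]), array([0.0042, 0.0336]), np.float64(11.3699)]
wrist black [303.  208.4] 62 [0.5252 0.1091] [array([0.523 , 0.1076]), array([0.0325, 0.0037]), np.float64(43.9837)]
wrist black [240.4 275.2] 589 [0.4888 0.1697] [array([0.4916, 0.1693]), array([0.0273, 0.0295]), np.float64(72.65)]
wrist black [315.7 258.8] 122 [0.4845 0.1111] [array([0.4847, 0.1107]), array([0.0108, 0.0074]), np.float64(72.2651)]
wrist black [297.1 270.5] 42 [0.4795 0.1272] [array([0.4805, 0.1265]), array([0.0023, 0.0134]), np.float64(73.3081)]
wrist black [261.3 270.7] 38 [0.4876 0.1533] [array([0.4888, 0.1527]), array([0.0023, 0.0118]), np.float64(71.519)]
wrist black [318.8 279.2] 466 [0.4673 0.1134] [array([0.469 , 0.1131]), array([0.0265, 0.0205]), np.float64(72.1431)]
wrist white_ptr [279.3 188.7] 5159 [0.5565
[... 672 characters left out ...]
at64(44.2038)]
top black [215.7 228.9] 551 [0.5366 0.1143] [array([0.5287, 0.1108]), array([0.1457, 0.0277]), np.float64(17.9524)]
top black [231.5 227.5] 4 [0.5393 0.0768] [array([0.5393, 0.0768]), array([0.0024, 0.0024]), np.float64(89.4521)]
top black [226.5 238.1] 8 [0.5143 0.0889] [array([0.5146, 0.0889]), array([0.0071, 0.0047]), np.float64(89.1624)]
top black [231.2 239.1] 9 [0.5118 0.0778] [array([0.5118, 0.0776]), array([0.0045, 0.009 ]), np.float64(70.9891)]
top black [228.7 246.9] 7 [0.4935 0.0839] [array([0.4932, 0.0832]), array([0.0047, 0.0047]), np.float64(89.1604)]
top black [221.  260.2] 4 [0.4622 0.1024] [array([0.4622, 0.103 ]), array([0.0067, 0.0017]), np.float64(44.4518)]
```

```bash
python3 - <<'E'
import pickle
from h import *
f=pickle.load(open("a.pkl","rb"))["wrist"];p=f["pixels"].astype(int)
r,g,b=p[...,0],p[...,1],p[...,2]
pts={}
for n,m,(x0,x1,y0,y1) in(("redL",(r>g+60)&(r>b+60),(212,233,220,236)),("redR",(r>g+60)&(r>b+60),(326,348,203,218)),("yel",(r>b+50)&(g>b+50),(309,328,166,186)),("blk",(r<90)&(b<90),(273,289,152,172))):
    w=np.zeros(m.shape,bool);w[y0:y1,x0:x1]=m[y0:y1,x0:x1]
    c,a,px=max(blobs(w),key=lambda t:t[1]);q=cast(f,c,.13)[0][:2];pts[n]=q;print(n,c.round(1),a,q.round(4))
c=(pts["redL"]+pts["redR"])/2;d=pts["redL"]-pts["redR"]
print("centre",c,"red dist",np.linalg.norm(d),"ang",np.degrees(np.arctan2(d[1],d[0])))
for n in("yel","blk"):
    e=pts[n]-c;print(n,np.linalg.norm(e),np.degrees(np.arctan2(e[1],e[0])))
q=np.array([.5466,.1200]);u=np.array([.9532,-.3023]);print("ptr rel: along",(q-c)@u,"perp",(q-c)@[.3023,.9532])
# disc widest span at its top
E
```

```text
redL [222.5 228. ] 96 [0.5287 0.1694]
redR [336.8 210.3] 98 [0.5165 0.0862]
yel [318.4 175.7] 97 [0.5446 0.0921]Traceback (most recent call last):
  File "<stdin>", line 8, in <module>
ValueError: max() iterable argument is empty
```

View pics/as.png

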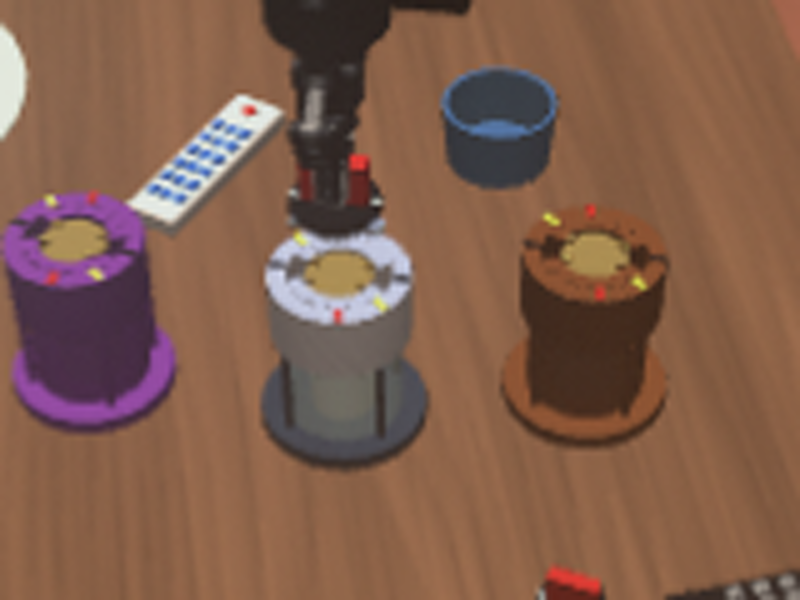

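The collar centre is (0.5226,0.1278) and the red marks are 84 mm apart (83 expected). Yellow lies at r=42 mm, which puts black at -18.2°. The cap is centred to within 1 mm. Side view agrees. Descending to just into the slots.

```bash
python3 -m crank '{"travel":[[0.1,0,-1.5],[0.1,0,-3],[0.1,0,-3.8],[0.1,0,-4.2],[0.1,0,-4.4]],"turn":[[0,0,-0.4],[0,0,-0.4],[0,0,-0.4],[0,0,-0.4],[0,0,-0.4]],"gripper":[1,1,1,1,1]}'; python3 -m crank '{"travel":[[0,0,-0.1],[0,0,-0.2],[0,0,-0.3],[0,0,-0.3],[0,0,-0.3]],"turn":[[0,0,0],[0,0,0],[0,0,0],[0,0,0],[0,0,0]],"gripper":[1,1,1,1,1]}'
```

```text
clock: 5.4
position: [0.5224, 0.126, 0.1543]
tool_rot: [3.141, 0.0, -0.315]
force: [-1.0, -0.7, -0.0]
grip_width: 0.0127
finger_force: 79.6
clock: 5.9
position: [0.5225, 0.1264, 0.1515]
tool_rot: [-3.141, -0.0, -0.314]
force: [1.0, -0.4, 0.8]
grip_width: 0.0126
finger_force: 79.7
```

No jam: the underside is about 6 mm below the collar top. Pressing to the bottom.

```bash
python3 -m crank '{"travel":[[0,0,-0.2],[0,0,-0.4],[0,0,-0.6],[0,0,-0.7],[0,0,-0.8]],"turn":[[0,0,0],[0,0,0],[0,0,0],[0,0,0],[0,0,0]],"gripper":[1,1,1,1,1]}'; python3 -m crank '{"travel":[[0,0,0],[0,0,-0.05],[0,0,-0.05],[0,0,-0.1],[0,0,-0.1]],"turn":[[0,0,0],[0,0,0],[0,0,0],[0,0,0],[0,0,0]],"gripper":[1,1,1,1,1]}'
```

```text
clock: 6.4
position: [0.5224, 0.1264, 0.1432]
tool_rot: [-3.141, -0.0, -0.314]
force: [1.2, -1.2, 5.5]
grip_width: 0.0128
finger_force: 80.3
clock: 6.9
position: [0.5225, 0.1264, 0.143]
tool_rot: [-3.141, -0.001, -0.315]
force: [-1.8, -1.7, 17.0]
grip_width: 0.0127
finger_force: 82.3
```

It has bottomed at z 0.143 with 17 N. Easing off slightly and twisting clockwise to just short of half-way.

```bash
python3 -m crank '{"travel":[[0,0,0.05],[0,0,0.05],[0,0,0.05],[0,0,0.05],[0,0,0.05]],"turn":[[0,0,-2],[0,0,-6],[0,0,-10],[0,0,-15],[0,0,-20]],"gripper":[1,1,1,1,1]}'; python3 -m crank '{"travel":[[0,0,0],[0,0,0],[0,0,0],[0,0,0],[0,0,0]],"turn":[[0,0,-5],[0,0,-10],[0,0,-14],[0,0,-17],[0,0,-19]],"gripper":[1,1,1,1,1]}'; python3 -m crank '{"travel":[[0,0,0],[0,0,0],[0,0,0],[0,0,0],[0,0,0]],"turn":[[0,0,-0.5],[0,0,-1],[0,0,-1],[0,0,-1],[0,0,-1]],"gripper":[1,1,1,1,1]}'; python3 m.py b
```

```text
clock: 7.4
position: [0.5225, 0.1264, 0.1433]
tool_rot: [-3.141, 0.0, -0.668]
force: [-2.3, 0.4, 3.7]
grip_width: 0.0127
finger_force: 80.3
clock: 7.9
position: [0.5225, 0.1265, 0.1432]
tool_rot: [-3.141, -0.001, -0.997]
force: [-0.9, -1.4, 10.0]
grip_width: 0.0127
finger_force: 81.2
clock: 8.4
position: [0.5225, 0.1264, 0.1432]
tool_rot: [-3.141, -0.0, -1.012]
force: [0.4, -1.1, 9.5]
grip_width: 0.0125
finger_force: 81.3
{'clock': np.float64(8.55), 'position': array([0.5225, 0.1264, 0.1432]), 'tool_rot': array([-3.1409,  0.    , -1.0125]), 'force': array([-0.3489, -0.6251, 10.4392]), 'moment': array([-0.1576,  0.1419,  0.146 ]), 'grip_width': np.float64(0.0127)}
```

View pics/bw.png

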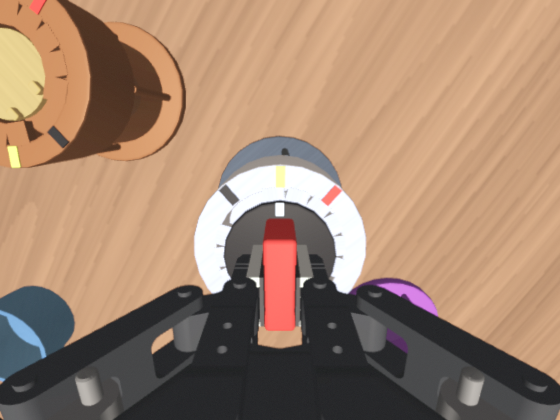

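The wrist view shows the white pointer (280,210) in line with the yellow mark (280,177), and the red mark well beyond at (331,195). I'll add a degree to share out the plate's lag, then hold and check it stays steady.

```bash
python3 -m crank '{"travel":[[0,0,0],[0,0,0],[0,0,0],[0,0,0],[0,0,0]],"turn":[[0,0,-0.5],[0,0,-1],[0,0,-1.3],[0,0,-1.3],[0,0,-1.3]],"gripper":[1,1,1,1,1]}'; python3 -m crank '{"travel":[[0,0,0],[0,0,0],[0,0,0],[0,0,0],[0,0,0]],"turn":[[0,0,0],[0,0,0],[0,0,0],[0,0,0],[0,0,0]],"gripper":[1,1,1,1,1]}'; python3 m.py c; python3 - <<'E'
import pickle
from h import *
f=pickle.load(open("c.pkl","rb"))["wrist"];p=f["pixels"].astype(int);r,g,b=p[...,0],p[...,1],p[...,2]
ax=np.array([.5226,.1278])
for n,m,(x0,x1,y0,y1),z in(("yel",(r>b+50)&(g>b+50),(268,296,160,190),.13),("ptr",(r>200)&(b>200),(274,286,204,216),.1385)):
    w=np.zeros(m.shape,bool);w[y0:y1,x0:x1]=m[y0:y1,x0:x1]
    c,a,_=max(blobs(w),key=lambda t:t[1]);e=cast(f,c,z)[0][:2]-ax
    print(n,c.round(1),a,np.linalg.norm(e).round(4),np.degrees(np.arctan2(e[1],e[0])).round(1))
E
```

```text
clock: 9.05
position: [0.5225, 0.1264, 0.1432]
tool_rot: [-3.141, -0.0, -1.035]
force: [-0.2, -1.5, 10.2]
grip_width: 0.0122
finger_force: 81.2
clock: 9.55
position: [0.5225, 0.1264, 0.1431]
tool_rot: [-3.141, 0.0, -1.035]
force: [0.1, -1.0, 10.9]
grip_width: 0.013
finger_force: 81.2
{'clock': np.float64(9.7), 'position': array([0.5225, 0.1264, 0.1432]), 'tool_rot': array([-3.1410e+00,  1.0000e-04, -1.0352e+00]), 'force': array([-0.62  , -1.3456, 10.2485]), 'moment': array([-0.1835,  0.1475,  0.1603]), 'grip_width': np.float64(0.0126)}
yel [278.1 176. ] 184 0.0419 -58.0
ptr [279.  209.4] 107 0.0263 -58.3
```

The pointer is at -58.3° and the yellow mark at -58.0°, and the cap is steady and bottomed. Handing in.

```bash
python3 -c "
from workcell import bot
print(bot.job_done())"
```

```text
the job is handed in; nothing more can be done
None
```

The larger cap is in the aluminium lantern's collar, pressed fully down and twisted clockwise to the yellow half-way marks (pointer measured within 0.3° of yellow), and the job was handed in at 9.7 s with the arm still gripping and holding it there.

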